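Seat the hardness reference block in the stage recess

TASK

Get the hardness stage ready for calibration: take the round reference block from the rubber mat, set it down gently and flat on the clear end of the steel locating plate, then slide it along the plate without lifting it again until it drops into the shallow round recess and sits fully home and flat. Let go of it and do not press it hard at any moment. Leave the square block, the anvil and the wrench where they are.

Things in the scene. Friction and masses are not known exactly. Their poses are not given: they have to be found in the camera images.
- round_block: Round reference block: plain bright steel disc, 50 mm diameter, 14 mm thick, 0.15 to 0.3 kg, lying flat on a 3 mm thick black rubber mat (260 x 260 mm, on the robot's right). The only low round disc on the mat. Origin at the centre of its underside, z up. Left free to tip when partly over the recess, its side towards the recess dips.
- stage: Fixed hardness stage, bolted down: grey base 190 (its x) x 290 (y) x 20 mm, carrying a bright steel locating plate 140 (x) x 230 (y) x 12 mm with a flat bare top 32 mm above this origin (centre of the base's underside, z up). The plate was clamped by hand up to 10 mm off its nominal place along x and along y: not measured, new each time, fixed during the work, never turned.
- recess_nominal (a point): Where the recess centre would be with the plate in its nominal place: stage x = 0, y = +50 mm, at the plate's top (32 mm). The true recess, moving with the plate, is up to 10 mm away along stage x and up to 10 mm along y. It is round, 53 mm diameter, 4 mm deep with a dull dark floor: floor 28 mm above the stage's origin; a seated block stands 10 mm proud. Axes as the stage's.
- clear_end (a point): Middle of the clear end of the plate, only flat steel: stage x = 0, y = -50 mm, at the plate's top (32 mm), 100 mm from recess_nominal. Axes as the stage's.
- square_block: Bystander: a square steel reference block, 50 x 50 x 14 mm, lying loose on the mat. Origin at the centre of its underside.
- anvil: Bystander: a dark steel anvil, a stem 32 mm in diameter with a 48 mm head on top, 34 mm high, standing loose on the mat. Origin at the centre of its underside.
- wrench: Bystander: a loose steel wrench, about 160 mm long, lying on the bench beyond the mat. Origin at the middle of its underside.
There are look-alikes about, which are no part of the job. Leave any red look-alike of the round_block alone.

How it is judged:
On the way, in this order (a step that is already met when the one before it is completed fails the run):
1. the round block lies flat on the plate's clear end, its centre at least 65 mm from the nominal recess centre (z of round_block in the frame of stage between 0.03 and 0.034 m and angle between round_block's own z axis and vertical below 0.05 rad and contact force between round_block and stage above 0.2 N and horizontal distance between round_block and recess_nominal above 0.065 m), for 0.05 s.
2. the round block has dropped home in the recess (z of round_block in the frame of stage below 0.0292 m and angle between round_block's own z axis and vertical below 0.035 rad and horizontal distance between round_block and recess_nominal below 0.02 m), for 0.2 s.
At the end, for the whole second after the job is handed in: The round block rests fully down in the recess: its underside within 1.2 mm of the recess floor, tilted less than 2 degrees, within 20 mm of the nominal recess centre, released and at rest (all of step 2 and z of round_block in the frame of stage above 0.026 m and linear speed of round_block below 0.01 m/s); the robot touches nothing.
It fails at once if the round block is pressed on the stage or its plate with more than 30 N (contact force between round_block and stage above 30 N).
It fails at once if the round block is carried over the recess: lifted more than 5 mm off the plate within 50 mm of the nominal recess centre (z of round_block in the frame of stage above 0.037 m and horizontal distance between round_block and recess_nominal below 0.05 m).
It fails at once if the square block is moved more than 15 mm (distance of square_block from where it was at the start of the episode above 0.015 m).
It fails at once if the anvil is moved more than 15 mm (distance of anvil from where it was at the start of the episode above 0.015 m).
It fails at once if the wrench is moved more than 15 mm (distance of wrench from where it was at the start of the episode above 0.015 m).
It also fails if it takes over 72 s, if anything falls off the work surface, if the arm or the gripper's body presses on something with over 40 N, if the wrist force passes 120 N, or if a joint passes its speed limit or range.

ROBOT

A 6-joint arm with a two-finger parallel gripper is mounted at the origin on the work surface. World frame = base frame: x ahead of the robot, y to its left, z up, the work surface at z = 0. Lengths are in m, angles in rad, forces in N, time in s.
With the tool pointing down it reaches from about 0.35 to 0.95 m from the base axis. Payload 17.4 kg.
Tool frame: the origin (TCP) lies midway between the tips of the shut fingers; the grasp point (between the pads) lies 19 mm behind it; z points along the fingers, y is the line along which they close (so a half turn about z gives the same grasp; the last joint's range is limited). The gripper opens to 93 mm and grips with 3 to 60 N. Pads are 15 mm wide; open, the fingers measure 128 mm over their backs; the gripper's body (75 mm by 188 mm) begins 65 mm behind the grasp point.
Start: joints at [-1.234, 0.116, 1.442, -0, 1.584, -0.038], TCP at [0.247, -0.628, 0.219] pointing down, gripper open.
Joint ranges: [-2.83, 2.83], [-0.83, 2.19], [0.07, 2.5], [-1.14, 4.28], [0.01, 3], [-2.97, 2.97]. Speed limits (rad/s): [1.89, 1.89, 2.22, 3.14, 3.14, 3.14].

INTERFACE

Orientations are given as a rotation vector (axis times angle).
In Python, from plant import * gives the robot as it stands.
- The arm moves only by the tool move_arm, never from a script. Its argument "motion" is a list of rows, each a list of 7 numbers: the shift along the world's x, y, z in m, then the turn, a rotation vector about the world's x, y, z in degrees, then the gripper's target within -1 to 1 (fully open at 1, half-way at 0, shut at -1). A call has exactly 8 rows; each row is the pose to reach, as a shift and turn from the pose commanded when the call began; what a row does not reach only later rows make up. A row lasts 1/8 s, in which the tool goes at most 62.5 mm and 10.7 degrees, less where a joint would pass 70% of its speed; a pose out of reach is approached as far as the arm can. A call with a gripper value outside its range is refused whole. The fingers move at their own pace and stop on an object; the grip force is fixed at half the most. Time passes only in rows, so rows that repeat a pose let the fingers close, or fill a call up. It gives the time, the measured TCP pose, the force, the opening and the grip force at its end, in the units of the state.
- sense(): the state, without advancing time (a new reading comes with each control period).
- snapshot(name): name is "scene" or "side" or "wrist"; returns a dict with "image" (400x640x3 uint8, blue, green, red), "mtx" (3x3 intrinsics, pixels), "D" ([k1, k2, p1, p2, k3] as OpenCV has them; the pictures are not rectified), "R" (3x3) and "t" (3): a world point X has camera coordinates R X + t. Camera axes: x right, y down, z forward; pixel columns grow to the right and rows downward; lengths in m; the calibration is good to about 2 mm. A picture is of the moment at which its call begins. There is no depth.
- sign_off(): hands the job in; it is judged then, once.
The state is a dict: "time": time; "q": joint angles; "dq": joint speeds; "tau": joint torques, N m; "position": TCP position; "eef_rot": TCP orientation; "contact_force": force on the tool from outside, world axes, zero at the start; "ft_torque": the same for the moment, N m; "width": finger opening in m; "finger_force": force on a finger pad.
Only numpy, scipy, OpenCV 4.12 (cv2) and the standard library are available. Lean on these libraries where they do the work, as an engineer would, in place of code of your own. Each camera call takes 0.05 s, during which the arm holds its last target. There are 200 camera calls.

## Working session

There is one attempt and no reset: what is moved stays moved. The work goes in short steps, Python scripts to look and compute and a tool call to move; the robot and the scene stay as the last step left them, time stands still between calls to the robot, and variables do not carry over. Pictures are saved under pics/ and viewed, at most 10 in all, crops included, and the job is handed in when it is done.

Besides the shell and the picture viewer there is one more tool, called by a JSON object that holds its "api" and its "payload". move_arm: Moves the arm, as the interface text tells. Its arguments: {"type":"object","properties":{"motion":{"type":"array","items":{"type":"array","items":{"type":"number"}}}},"required":["motion"]}

```bash
mkdir -p pics
cat > h.py <<'E'
from plant import *
import numpy as np, cv2
def snap(name,fn,crop=None,s=1):
    d=snapshot(name); im=d["image"]
    np.savez(f"pics/{fn}.npz",**{k:np.array(d[k]) for k in("image","mtx","D","R","t")})
    if crop: x0,y0,x1,y1=crop; im=im[y0:y1,x0:x1]
    if s!=1: im=cv2.resize(im,None,fx=s,fy=s,interpolation=cv2.INTER_CUBIC)
    cv2.imwrite(f"pics/{fn}.png",im); return d
def load(fn): return dict(np.load(f"pics/{fn}.npz"))
def back(d,uv,z):
    p=cv2.undistortPoints(np.array(uv,float).reshape(-1,1,2),d["mtx"],d["D"]).reshape(-1,2)
    R,t=d["R"],d["t"]; c=-R.T@t; r=np.c_[p,np.ones(len(p))]@R
    return c+r*((z-c[2])/r[:,2])[:,None]
def proj(d,X):
    return cv2.projectPoints(np.array(X,float).reshape(-1,3),cv2.Rodrigues(d["R"])[0],d["t"],d["mtx"],d["D"])[0].reshape(-1,2)
E
python3 - <<'E'
from h import *
a=snap("scene","s1");b=snap("wrist","w1");snap("side","d1")
im=np.vstack([a["image"],b["image"]]);
s=sense();print({k:np.round(s[k],3).tolist() for k in s})
for n in("s1","w1","d1"):
    d=load(n);print(n,(-d["R"].T@d["t"]).round(3),d["R"][2].round(2))
E
```

```text
{'time': 0.15, 'q': [-1.234, 0.116, 1.442, -0.0, 1.584, -0.038], 'dq': [-0.002, -0.001, -0.002, -0.0, -0.001, 0.002], 'tau': [0.002, -72.176, -62.295, 0.078, 0.022, -0.0], 'position': [0.247, -0.628, 0.218], 'eef_rot': [-3.086, -0.585, 0.0], 'contact_force': [0.037, 1.028, -0.052], 'ft_torque': [-0.072, -0.032, 0.021], 'finger_force': 0.0, 'width': 0.093}
s1 [ 0.962 -0.518  0.879] [-0.42  0.41 -0.81]
w1 [ 0.313 -0.602  0.384] [-0.24 -0.09 -0.97]
d1 [0.17  0.824 0.726] [ 0.3  -0.77 -0.56]
```

View pics/s1.png

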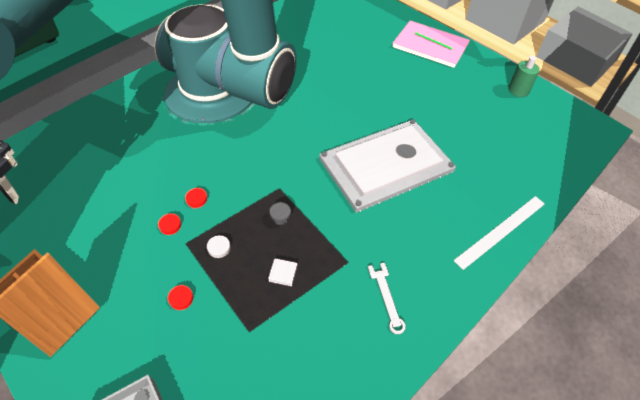

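View pics/w1.png

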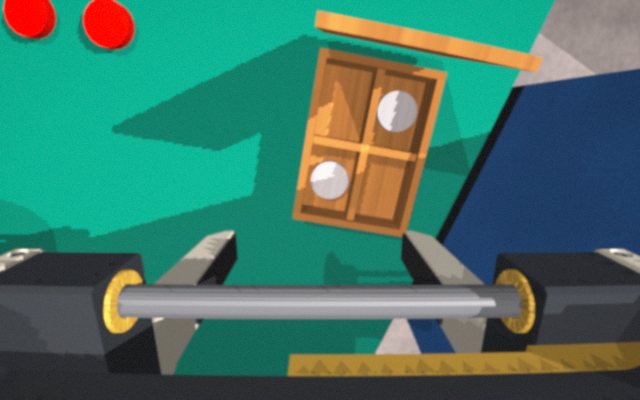

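The scene picture shows the round block at about (218,246), the square block at (283,272), the anvil at (280,212) and the wrench at (385,297). The stage is at (388,165), with its recess at (406,151). The wrist picture shows only a wooden box and red discs. Next I enlarge the scene picture to measure.

Run:
```python
from h import *
d=load("s1");im=d["image"]
a=cv2.resize(im[112:217,310:465],(775,525),interpolation=cv2.INTER_CUBIC)
cv2.imwrite("pics/c1.png",a)
g=cv2.cvtColor(im,cv2.COLOR_BGR2GRAY)
m=(g[225:270,195:245]>150).astype(np.uint8)
n,l,st,ce=cv2.connectedComponentsWithStats(m)
for i in range(1,n):
  if st[i,4]>100: print(st[i],ce[i]+[195,225],back(d,[ce[i]+[195,225]],.013))
print(back(d,[[280,190],[187,243],[249,329],[347,262]],.003))
print("square",back(d,[[283,271]],.017),"anvil",back(d,[[280,208]],.037))
```

```text
[ 12  11  23  22 407] [217.94840295 246.21621622] [[ 0.44789668 -0.30534984  0.013     ]]
[[ 0.41738222 -0.09731089  0.003     ]
 [ 0.38743868 -0.34898312  0.003     ]
 [ 0.63874656 -0.3740241   0.003     ]
 [ 0.66680024 -0.12223232  0.003     ]]
square [[ 0.59363749 -0.24259334  0.017     ]] anvil [[ 0.47743918 -0.14771884  0.037     ]]
```

View pics/c1.png

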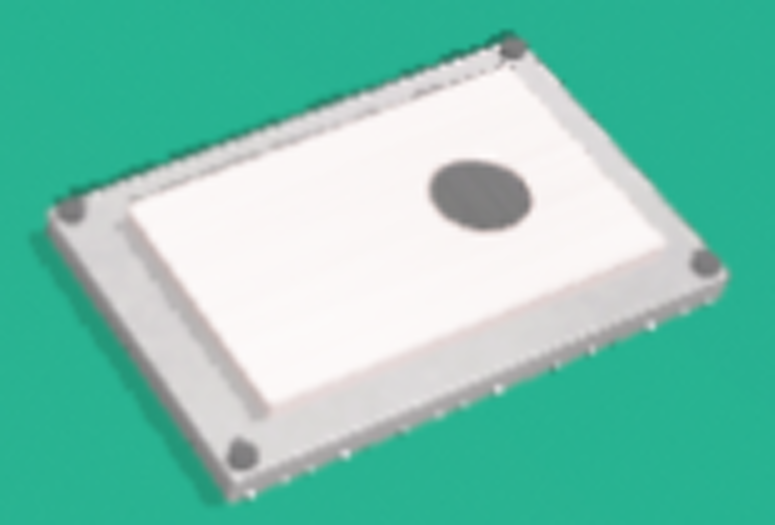

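The crop shows the plate corners at about (130,210), (520,68), (665,243) and (268,408), and the recess centre at about (481,196). The clear end is on the left.

Run:
```python
from h import *
d=load("s1")
o=lambda p:np.array(p)/5+[310,112]-0.4
P=back(d,o([[130,210],[520,68],[665,243],[268,408]]),.032)
B=back(d,o([[50,213],[510,38],[727,275],[230,487]]),.02)
r=back(d,o([[481,195]]),.031)
for Q in(P,B):
  print(Q.mean(0).round(4),[np.linalg.norm(Q[i]-Q[(i+1)%4]).round(3) for i in range(4)])
  y=(Q[1]-Q[0]+Q[2]-Q[3]);x=(Q[2]-Q[1]+Q[3]-Q[0]);print(np.degrees(np.arctan2(y[1],y[0])),np.degrees(np.arctan2(x[1],x[0])))
print("recess",r)
y=(P[1]-P[0]+P[2]-P[3])[:2];y/=np.linalg.norm(y);x=np.array([y[1],-y[0]])
print("recess from plate", P.mean(0)[:2]+.05*y, "nominal",B.mean(0)[:2]+.05*y,"clear",B.mean(0)[:2]-.05*y,x,y)
# red discs & grasp geometry
print(back(d,[[196,198],[169,224],[180,297]],.01))
```

```text
[0.5435 0.157  0.032 ] [np.float64(0.235), np.float64(0.136), np.float64(0.232), np.float64(0.139)]
73.15755585272618 -18.204782603308193
[0.5399 0.1521 0.02  ] [np.float64(0.284), np.float64(0.191), np.float64(0.29), np.float64(0.189)]
73.78448037743563 -17.03551937806883
recess [[0.55700627 0.20452491 0.031     ]]
recess from plate [0.55797    0.20483563] nominal [0.5543371  0.19997513] clear [0.52536301 0.10426461] [ 0.95710512 -0.28974089] [0.28974089 0.95710512]
[[ 0.30233942 -0.26263063  0.01      ]
 [ 0.32105249 -0.35168265  0.01      ]
 [ 0.49044699 -0.43640523  0.01      ]]
```

{"api": "move_arm", "payload": {"motion": [[0.025,0.04,0,0,0,-5,1],[0.05,0.08,0,0,0,-10,1],[0.08,0.13,0,0,0,-16,1],[0.11,0.18,-0.02,0,0,-22,1],[0.14,0.23,-0.04,0,0,-28,1],[0.17,0.28,-0.06,0,0,-33,1],[0.2,0.323,-0.07,0,0,-38,1],[0.2,0.323,-0.07,0,0,-38,1]]}}

```text
time: 1.15
position: [0.4482, -0.3024, 0.1477]
eef_rot: [-3.109, 0.447, 0.002]
contact_force: [0.2, -0.7, 0.9]
width: 0.093
finger_force: 0.0
```

Run:
```python
from h import *
d=snap("wrist","w2");s=sense();print(s["time"],s["position"],s["eef_rot"])
p=s["position"];print(proj(d,[[p[0],p[1],.017],[.448,-.305,.017]]))
```

```text
1.2 [ 0.44757509 -0.30395328  0.14825828] [-3.10935423e+00  4.47013562e-01  9.59166414e-04]
[[321.04232806 192.24653458]
 [321.96322463 191.53423035]]
```

View pics/w2.png

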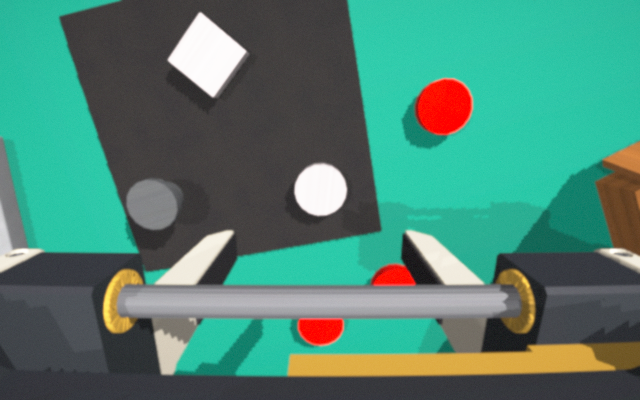

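The block is centred at (321,189) in the wrist view, within about 1 mm of the prediction, so I descend and grip.

{"api": "move_arm", "payload": {"motion": [[0,0,-0.03,0,0,0,1],[0,0,-0.06,0,0,0,1],[0,0,-0.09,0,0,0,1],[0,0,-0.11,0,0,0,1],[0,0,-0.125,0,0,0,1],[0,0,-0.135,0,0,0,1],[0,0,-0.141,0,0,0,1],[0,0,-0.141,0,0,0,1]]}}

```text
time: 2.2
position: [0.4472, -0.3052, 0.0077]
eef_rot: [3.109, -0.451, -0.0]
contact_force: [0.6, -0.0, 0.5]
width: 0.093
finger_force: 0.0
```

{"api": "move_arm", "payload": {"motion": [[0,0,0,0,0,0,0.5],[0,0,0,0,0,0,-0.3],[0,0,0,0,0,0,-0.3],[0,0,0,0,0,0,-0.3],[0,0,0,0,0,0,-0.3],[0,0,0,0,0,0,-0.3],[0,0,0,0,0,0,-0.3],[0,0,0,0,0,0,-0.3]]}}

```text
time: 3.2
position: [0.4471, -0.3051, 0.0077]
eef_rot: [-3.109, 0.451, -0.0]
contact_force: [-0.4, 1.0, 1.2]
width: 0.0491
finger_force: 30.0
```

{"api": "move_arm", "payload": {"motion": [[0,0,0.02,0,0,0,-0.3],[0,0,0.05,0,0,0,-0.3],[0,0,0.08,0,0,0,-0.3],[0,0,0.11,0,0,0,-0.3],[0.008,0.04,0.12,0,0,0,-0.3],[0.016,0.08,0.12,0,0,0,-0.3],[0.025,0.13,0.12,0,0,0,-0.3],[0.035,0.18,0.12,0,0,0,-0.3]]}}

```text
time: 4.2
position: [0.4821, -0.1238, 0.129]
eef_rot: [3.109, -0.452, 0.002]
contact_force: [0.8, -0.3, -2.5]
width: 0.0492
finger_force: 30.0
```

{"api": "move_arm", "payload": {"motion": [[0.008,0.04,0,0,0,0,-0.3],[0.016,0.08,0,0,0,0,-0.3],[0.024,0.12,0,0,0,0,-0.3],[0.032,0.16,-0.01,0,0,0,-0.3],[0.038,0.19,-0.02,0,0,0,-0.3],[0.042,0.215,-0.03,0,0,0,-0.3],[0.044,0.23,-0.04,0,0,0,-0.3],[0.044,0.23,-0.04,0,0,0,-0.3]]}}

```text
time: 5.2
position: [0.5257, 0.1052, 0.0873]
eef_rot: [3.109, -0.45, -0.002]
contact_force: [-0.3, -0.6, -3.2]
width: 0.0492
finger_force: 30.0
```

Run:
```python
from h import *
d=snap("wrist","w3");s=sense();print(s["time"],s["position"],s["eef_rot"],s["finger_force"],s["width"],s["contact_force"])
print(proj(d,[[.5575,.2047,.032]]))
snap("scene","s3")
```

```text
5.25 [0.52597267 0.10463876 0.08780375] [ 3.10872661e+00 -4.50702929e-01 -4.58969244e-04] 29.9991837143898 0.04946353363539957 [ 0.96740132 -0.57408495 -3.45982903]
[[177.2889169  213.04980851]]
```

View pics/w3.png

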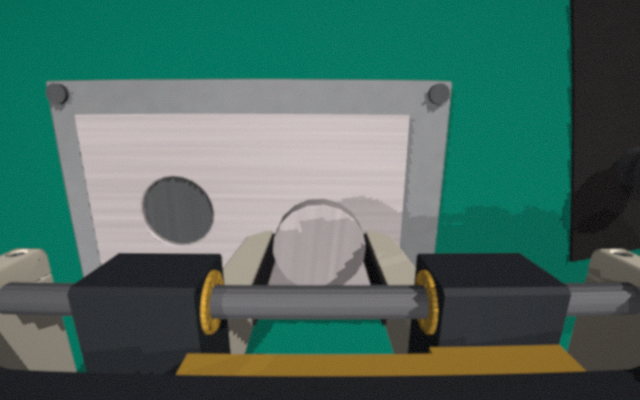

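The recess ellipse is centred at about (178,210), with the held block at about (319,243). The plate edges line up with the fingers.

Run:
```python
from h import *
d=load("w3");g=cv2.cvtColor(d["image"],cv2.COLOR_BGR2GRAY)
m=((g[165:255,125:230]<140)*255).astype(np.uint8)
cs,_=cv2.findContours(m,0,cv2.CHAIN_APPROX_NONE)
c=max(cs,key=cv2.contourArea)[:,0]+[125,165]
print(c.min(0),c.max(0))
for z in(.032,):
  w=back(d,c,z)[:,:2].astype(np.float32); (cc,r)=cv2.minEnclosingCircle(w)
  A=np.c_[2*w,np.ones(len(w))];q=np.linalg.lstsq(A,(w**2).sum(1),rcond=None)[0];print(cc,r,q[:2],np.sqrt(q[2]+q[0]**2+q[1]**2))
# block: top edge arc, by edge points read
bl=back(d,[[319,199],[274,243],[364,241]],.0971)[:,:2];
A=np.c_[2*bl,np.ones(3)];q=np.linalg.solve(A,(bl**2).sum(1));print(q[:2],np.sqrt(q[2]+q[0]**2+q[1]**2))
y=back(d,[[408,113],[75,115]],.032);v=y[1]-y[0];print(np.degrees(np.arctan2(v[1],v[0])))
```

```text
[142 176] [213 243]
(0.559215784072876, 0.20373113453388214) 0.026712501421570778 [0.55921844 0.20375119] 0.025953091974361096
[0.53152026 0.10380912] 0.023816250768525324
73.52746461698612
```

{"api": "move_arm", "payload": {"motion": [[0,0,-0.015,0,0,0,-0.3],[0,0,-0.03,0,0,0,-0.3],[0,0,-0.04,0,0,0,-0.3],[0,0,-0.045,0,0,0,-0.3],[0,0,-0.047,0,0,0,-0.3],[0,0,-0.0475,0,0,0,-0.3],[0,0,-0.048,0,0,0,-0.3],[0,0,-0.048,0,0,0,-0.3]]}}

```text
time: 6.3
position: [0.5262, 0.1049, 0.0399]
eef_rot: [-3.109, 0.452, -0.001]
contact_force: [-0.7, -0.0, -3.2]
width: 0.0488
finger_force: 30.0
```

Run:
```python
from h import *
d=load("w2");g=cv2.cvtColor(d["image"],cv2.COLOR_BGR2GRAY)
def fit(w):
  A=np.c_[2*w,np.ones(len(w))];q=np.linalg.lstsq(A,(w**2).sum(1),rcond=None)[0];return q[:2],np.sqrt(q[2]+q[0]**2+q[1]**2)
m=((g[155:225,285:360]>170)*255).astype(np.uint8)
cs,_=cv2.findContours(m,0,cv2.CHAIN_APPROX_NONE);c=max(cs,key=cv2.contourArea)[:,0]+[285,155]
print(fit(back(d,c,.017)[:,:2]),c.min(0),c.max(0))
```

```text
(array([ 0.45007464, -0.30390845]), np.float64(0.024794367560428587)) [295 164] [346 215]
```

{"api": "move_arm", "payload": {"motion": [[0,0,-0.0005,0,0,0,-0.3],[0,0,-0.001,0,0,0,-0.3],[0,0,-0.0015,0,0,0,-0.3],[0,0,-0.002,0,0,0,-0.3],[0,0,-0.0023,0,0,0,-0.3],[0,0,-0.0026,0,0,0,-0.3],[0,0,-0.0026,0,0,0,-0.3],[0,0,-0.0026,0,0,0,-0.3]]}}

```text
time: 7.3
position: [0.5261, 0.1049, 0.0371]
eef_rot: [-3.109, 0.451, -0.0]
contact_force: [0.3, 0.1, -2.8]
width: 0.0489
finger_force: 30.0
```

{"api": "move_arm", "payload": {"motion": [[0,0,-0.0002,0,0,0,-0.3],[0,0,-0.0004,0,0,0,-0.3],[0,0,-0.0006,0,0,0,-0.3],[0,0,-0.0006,0,0,0,-0.3],[0,0,-0.0006,0,0,0,-0.3],[0,0,-0.0006,0,0,0,-0.3],[0,0,-0.0006,0,0,0,-0.3],[0,0,-0.0006,0,0,0,-0.3]]}}

```text
time: 8.3
position: [0.5262, 0.1049, 0.0366]
eef_rot: [-3.109, 0.451, -0.0]
contact_force: [-3.6, -1.4, 5.2]
width: 0.0494
finger_force: 30.0
```

Contact is gentle, about 8 N. I release into a loose cage and look.

{"api": "move_arm", "payload": {"motion": [[0,0,0,0,0,0,0.18],[0,0,0,0,0,0,0.18],[0,0,0,0,0,0,0.18],[0,0,0,0,0,0,0.18],[0,0,0,0,0,0,0.18],[0,0,0,0,0,0,0.18],[0,0,0,0,0,0,0.18],[0,0,0,0,0,0,0.18]]}}

```text
time: 9.3
position: [0.5261, 0.1048, 0.0364]
eef_rot: [3.109, -0.452, -0.0]
contact_force: [-1.0, 0.7, 0.2]
width: 0.0548
finger_force: 0.0
```

Run:
```python
from h import *
d=snap("wrist","w4",(100,140,420,330),2.4);print(sense()["contact_force"],sense()["position"])
```

```text
[-0.84425336  0.71367257 -0.93715877] [0.52611457 0.10484514 0.03645695]
```

View pics/w4.png

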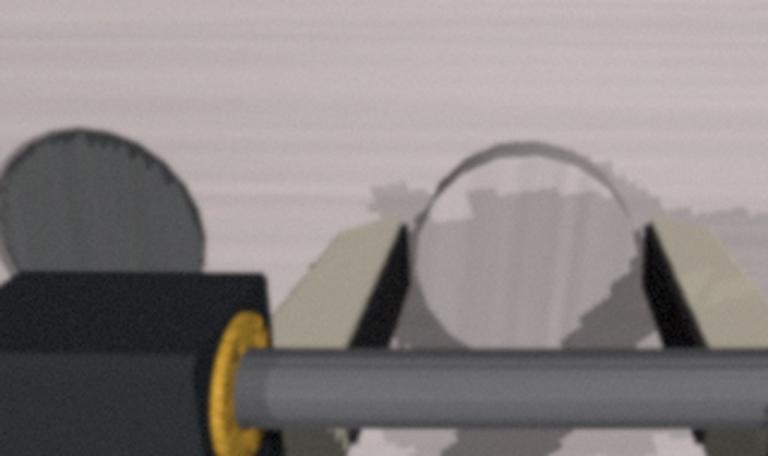

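The block is at crop (527,248), flat and free between the fingers, and the recess is on the left at about (90,220).

Run:
```python
from h import *
d=load("w4")
def fit(p,z):
  w=back(d,np.array(p)/2.4+[100,140]-.3,z)[:,:2]
  A=np.c_[2*w,np.ones(len(w))];q=np.linalg.lstsq(A,(w**2).sum(1),rcond=None)[0];return q[:2],np.sqrt(q[2]+q[0]**2+q[1]**2)
b=fit([[527,157],[460,182],[595,180],[413,250],[640,245],[445,328]],.046);b2=fit([[527,143],[440,188],[490,151],[570,150],[610,180]],.038)
r=fit([[10,172],[80,128],[40,140],[130,143],[180,185],[203,230],[7,272],[200,265]],.032)
print(b,b2,r,"move",r[0]-b[0])
```

```text
(array([0.52740923, 0.10439164]), np.float64(0.0248720971874895)) (array([0.52903639, 0.10373131]), np.float64(0.024273108194211378)) (array([0.55847823, 0.20400799]), np.float64(0.025860608896538146)) move [0.031069   0.09961635]
```

{"api": "move_arm", "payload": {"motion": [[0.0012,0.0038,0,0,0,0,0.18],[0.0024,0.0076,0,0,0,0,0.18],[0.0042,0.0133,0,0,0,0,0.18],[0.006,0.019,0,0,0,0,0.18],[0.0078,0.0248,0,0,0,0,0.18],[0.0096,0.0306,0,0,0,0,0.18],[0.0108,0.0344,0,0,0,0,0.18],[0.012,0.0382,0,0,0,0,0.18]]}}

```text
time: 10.35
position: [0.5382, 0.1433, 0.0364]
eef_rot: [3.109, -0.451, -0.0]
contact_force: [-0.9, -1.8, -1.0]
width: 0.055
finger_force: 1.0
```

{"api": "move_arm", "payload": {"motion": [[0.0012,0.0038,0,0,0,0,0.18],[0.0024,0.0076,0,0,0,0,0.18],[0.0042,0.0133,0,0,0,0,0.18],[0.006,0.019,0,0,0,0,0.18],[0.0078,0.0248,0,0,0,0,0.18],[0.0096,0.0306,0,0,0,0,0.18],[0.0108,0.0344,0,0,0,0,0.18],[0.0108,0.0344,0,0,0,0,0.18]]}}

```text
time: 11.35
position: [0.549, 0.1778, 0.0364]
eef_rot: [-3.109, 0.451, -0.0]
contact_force: [0.3, -0.3, -0.6]
width: 0.0549
finger_force: 0.0
```

Run:
```python
from h import *
d=snap("wrist","w5",(160,140,480,330),2.4);print(sense()["contact_force"],sense()["position"])
```

```text
[0.10790425 0.30486399 0.30002911] [0.54892711 0.17765258 0.0364108 ]
```

View pics/w5.png

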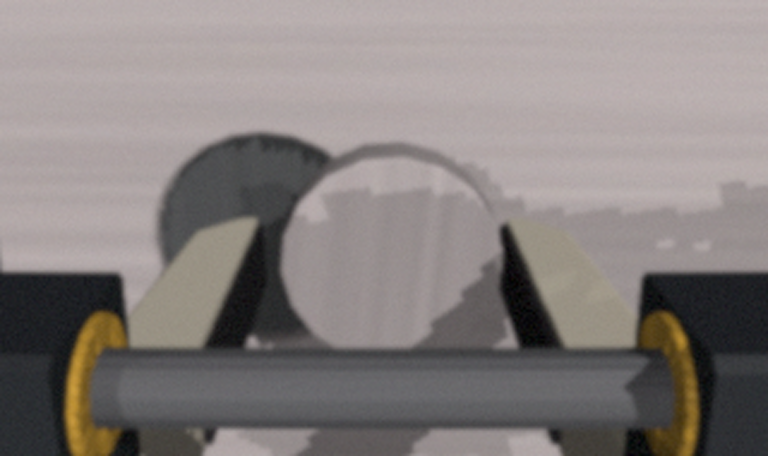

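The block, at crop (391,250), lies against the rear finger and is still flat. The recess rim on the left has its top at (258,132).

Run:
```python
from h import *
d=load("w5")
def fit(p,z):
  w=back(d,np.array(p)/2.4+[160,140]-.3,z)[:,:2]
  A=np.c_[2*w,np.ones(len(w))];q=np.linalg.lstsq(A,(w**2).sum(1),rcond=None)[0];return q[:2],np.sqrt(q[2]+q[0]**2+q[1]**2)
b=fit([[391,157],[325,182],[460,182],[281,250],[502,245],[313,328]],.046)
r=fit([[258,132],[205,155],[170,190],[160,225],[163,257],[300,140],[325,153]],.032)
m=r[0]-b[0];y=np.array([np.cos(np.radians(73.5)),np.sin(np.radians(73.5))]);x=np.array([y[1],-y[0]])
print(b,r,m,"along",m@y,"lat",m@x); m=np.array([.5588,.2039])-b[0];print("along",m@y,"lat",m@x)
```

```text
(array([0.55019537, 0.17546244]), np.float64(0.024303495440920597)) (array([0.55853357, 0.20376221]), np.float64(0.026081107123854644)) [0.0083382  0.02829977] along 0.029502555602424797 lat -4.273985488867198e-05
along 0.029710338477552316 lat 0.00017358861469088036
```

{"api": "move_arm", "payload": {"motion": [[0.0011,0.0038,0,0,0,0,0.18],[0.0023,0.0077,0,0,0,0,0.18],[0.0037,0.0125,0,0,0,0,0.18],[0.0051,0.0173,0,0,0,0,0.18],[0.0062,0.0211,0,0,0,0,0.18],[0.0071,0.024,0,0,0,0,0.18],[0.0077,0.0259,0,0,0,0,0.18],[0.0082,0.0278,0,0,0,0,0.18]]}}

```text
time: 12.4
position: [0.557, 0.2054, 0.0363]
eef_rot: [-3.109, 0.452, 0.0]
contact_force: [-0.4, 0.0, -1.7]
width: 0.055
finger_force: 0.5
```

Run:
```python
from h import *
d=snap("wrist","w6",(160,140,480,330),2.4);s=sense();print(s["contact_force"],s["position"],s["finger_force"])
```

```text
[ 0.14889767 -1.11430235  0.16933618] [0.55709995 0.2055634  0.03631443] 0.20907693542540073
```

View pics/w6.png

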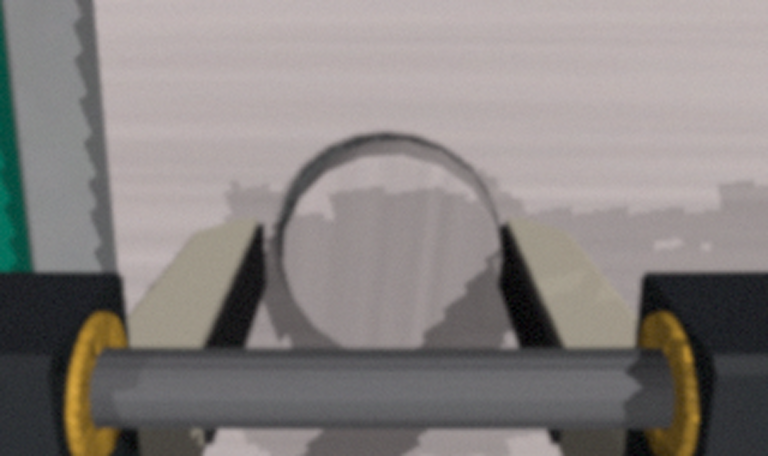

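The block covers the recess but a dark crescent still shows on the left, around crop (275,250). It is probably not home yet, so I push on a little.

{"api": "move_arm", "payload": {"motion": [[0.0001,0.0005,0,0,0,0,0.18],[0.0003,0.001,0,0,0,0,0.18],[0.0004,0.0014,0,0,0,0,0.18],[0.0005,0.0018,0,0,0,0,0.18],[0.0006,0.0022,0,0,0,0,0.18],[0.0006,0.0022,0,0,0,0,0.18],[0.0006,0.0022,0,0,0,0,0.18],[0.0006,0.0022,0,0,0,0,0.18]]}}

```text
time: 13.45
position: [0.5577, 0.2075, 0.0365]
eef_rot: [-3.109, 0.451, -0.0]
contact_force: [0.2, -1.4, -1.0]
width: 0.055
finger_force: 0.4
```

Run:
```python
from h import *
d=snap("wrist","w7",(160,140,480,330),2.4);s=sense();print(s["contact_force"],s["position"],s["finger_force"])
a=snap("side","d7");u=proj(a,[[.559,.204,.04]])[0].astype(int);print(u)
v=proj(load("s1"),[[.559,.204,.04]])[0].astype(int);b=snap("scene","s7")
f=lambda im,u:cv2.resize(im[u[1]-25:u[1]+25,u[0]-33:u[0]+33],(390,296),interpolation=cv2.INTER_CUBIC)
w=cv2.resize(d["image"][160:310,230:428],(390,296),interpolation=cv2.INTER_CUBIC)
w6=cv2.resize(load("w6")["image"][160:310,230:428],(390,296),interpolation=cv2.INTER_CUBIC)
cv2.imwrite("pics/m7.png",np.vstack([np.hstack([w6,w]),np.hstack([f(a["image"],u),f(b["image"],v)])]))
```

```text
[-0.4057582  -1.04865199  0.04317901] [0.55772992 0.20748087 0.03649278] 0.3451510425657034
[264 277]
```

View pics/m7.png

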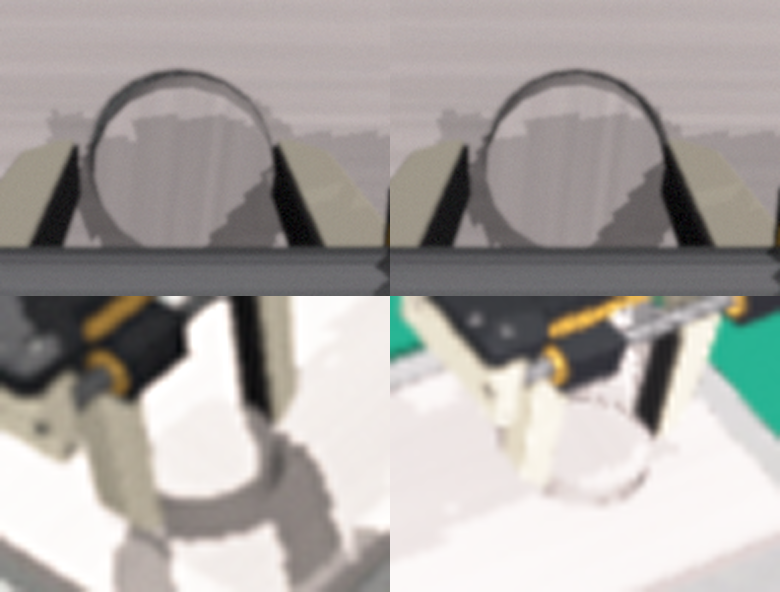

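Run:
```python
from h import *
for n in("w5","w6","w7"):
  g=cv2.cvtColor(load(n)["image"],cv2.COLOR_BGR2GRAY)
  print(n,"row",g[240,264:288].tolist(),"|",g[225,355:375].tolist()); print(" col",g[188:212,322].tolist())
```

```text
w5 row [88, 54, 37, 25, 21, 29, 36, 44, 43, 45, 44, 45, 54, 83, 115, 137, 144, 148, 144, 143, 147, 147, 147, 147] | [148, 147, 149, 149, 156, 156, 146, 133, 128, 135, 135, 142, 144, 142, 142, 142, 143, 142, 142, 141]
 col [171, 170, 171, 171, 171, 170, 174, 170, 172, 172, 163, 145, 125, 115, 113, 116, 122, 139, 159, 167, 169, 166, 166, 168]
w6 row [88, 53, 26, 21, 28, 62, 95, 103, 97, 85, 76, 71, 61, 77, 110, 133, 141, 142, 142, 142, 144, 145, 146, 147] | [145, 148, 147, 148, 148, 144, 140, 133, 126, 124, 126, 136, 145, 146, 146, 147, 149, 148, 147, 150]
 col [174, 175, 176, 177, 175, 170, 148, 116, 84, 72, 88, 108, 114, 117, 120, 125, 140, 161, 168, 169, 170, 165, 169, 169]
w7 row [90, 55, 34, 21, 34, 70, 114, 137, 138, 126, 111, 95, 91, 85, 94, 119, 140, 149, 149, 149, 149, 150, 154, 154] | [152, 153, 152, 150, 153, 152, 149, 147, 129, 106, 74, 68, 80, 98, 120, 141, 147, 147, 150, 145]
 col [176, 174, 175, 176, 173, 171, 154, 118, 94, 95, 107, 116, 120, 120, 126, 145, 166, 173, 174, 175, 172, 173, 171, 174]
```

```bash
cat > e.py <<'E'
from h import *
from scipy.optimize import least_squares
from scipy.ndimage import map_coordinates
def edges(n,c0,z0,thr=None):
  d=load(n);g=cv2.GaussianBlur(cv2.cvtColor(d["image"],cv2.COLOR_BGR2GRAY),(0,0),.7).astype(float)
  y=np.array([.284,.959]);x=np.array([.959,-.284]);P=[];A=[]
  rs=np.linspace(.0225,.0272,60)
  for a in np.radians(np.arange(-75,100,5)): # from +x (up in image) to +y (left)
    X=[[*(c0+r*(np.cos(a)*x+np.sin(a)*y)),z0] for r in rs]
    uv=proj(d,X);v=map_coordinates(g,[uv[:,1],uv[:,0]],order=1)
    k=np.argmin(np.gradient(v))
    if 2<k<57 and np.gradient(v)[k]<-1.2: P.append(uv[k]);A.append(a)
  return d,np.array(P),np.degrees(A).round()
def fit(n,c0,z0,R=.025,tilt=False):
  c0=np.array(c0,float)
  for _ in range(3):
    d,P,A=edges(n,c0,z0)
    def f(p):
      w=back(d,P,0);o=-d["R"].T@d["t"];nz=np.array([p[3],p[4],1.]) if tilt else np.array([0,0,1.])
      nz/=np.linalg.norm(nz);r=w-o;C=p[:3];X=o+r*(((C-o)@nz)/(r@nz))[:,None]
      return np.linalg.norm(X-C,axis=1)-R
    s=least_squares(f,[*c0,z0]+([0,0] if tilt else []),loss="soft_l1",f_scale=3e-4,x_scale=[.001]*3+([.03]*2 if tilt else []))
    c0=s.x[:2]
  return s.x.round(4),len(P),np.sqrt(np.mean(s.fun**2)).round(5)
if __name__=="__main__":
  print(fit("w4",[.5275,.1044],.046));print(fit("w5",[.5502,.1755],.046))
  for n in("w6","w7"):
    print(n,fit(n,[.559,.204],.044),fit(n,[.559,.204],.044,tilt=True))
E
python3 e.py
```

```text
(array([0.5294, 0.1042, 0.0524]), 31, np.float64(0.00051))
(array([0.5494, 0.1759, 0.0438]), 33, np.float64(0.00016))
w6 (array([0.5571, 0.2038, 0.04  ]), 35, np.float64(0.00025)) (array([ 0.5574,  0.2037,  0.0408, -0.0114,  0.0871]), 34, np.float64(0.00015))
w7 (array([0.5581, 0.2049, 0.04  ]), 33, np.float64(0.00025)) (array([ 0.5586,  0.2049,  0.0385, -0.11  , -0.0453]), 33, np.float64(0.00031))
```

The fit puts the block about 4 mm lower, consistent with it having dropped. I open, lift clear and check.

{"api": "move_arm", "payload": {"motion": [[-0.0004,-0.0015,0,0,0,0,0.3],[-0.0004,-0.0015,0,0,0,0,0.5],[-0.0004,-0.0015,0,0,0,0,0.7],[-0.0004,-0.0015,0,0,0,0,0.7],[-0.0004,-0.0015,0,0,0,0,0.7],[-0.0004,-0.0015,0.01,0,0,0,0.7],[-0.0004,-0.0015,0.03,0,0,0,0.7],[-0.0004,-0.0015,0.06,0,0,0,0.7]]}}

```text
time: 14.6
position: [0.5572, 0.2059, 0.098]
eef_rot: [3.109, -0.451, -0.0]
contact_force: [0.3, -0.3, -0.0]
width: 0.079
finger_force: 0.0
```

{"api": "move_arm", "payload": {"motion": [[0,0,0.02,0,0,0,0.7],[0,0,0.04,0,0,0,0.7],[-0.01,0,0.05,0,0,0,0.7],[-0.02,0,0.05,0,0,0,0.7],[-0.03,0.01,0.05,0,0,0,0.7],[-0.04,0.01,0.05,0,0,0,0.7],[-0.04,0.01,0.05,0,0,0,0.7],[-0.04,0.01,0.05,0,0,0,0.7]]}}

```text
time: 15.6
position: [0.5173, 0.2159, 0.1464]
eef_rot: [3.109, -0.451, 0.0]
contact_force: [0.8, -0.6, -0.5]
width: 0.0793
finger_force: 0.0
```

Run:
```python
from h import *
d=snap("wrist","w8");s=sense();print(s["contact_force"],s["position"])
u=proj(d,[[.559,.204,.042]])[0].astype(int);print(u)
a=snap("side","d8");b=snap("scene","s8")
f=lambda im,u,h=25:cv2.resize(im[u[1]-h:u[1]+h,u[0]-int(h*1.32):u[0]+int(h*1.32)],(390,296),interpolation=cv2.INTER_CUBIC)
w=f(d["image"],u,45)
cv2.imwrite("pics/m8.png",np.vstack([np.hstack([w,f(load("d1")["image"],[264,277])]),np.hstack([f(a["image"],[264,277]),f(b["image"],proj(b,[[.559,.204,.04]])[0].astype(int))])]))
```

```text
[0.14982936 0.35018244 0.26165997] [0.51745299 0.21586798 0.14634006]
[318 149]
```

View pics/m8.png

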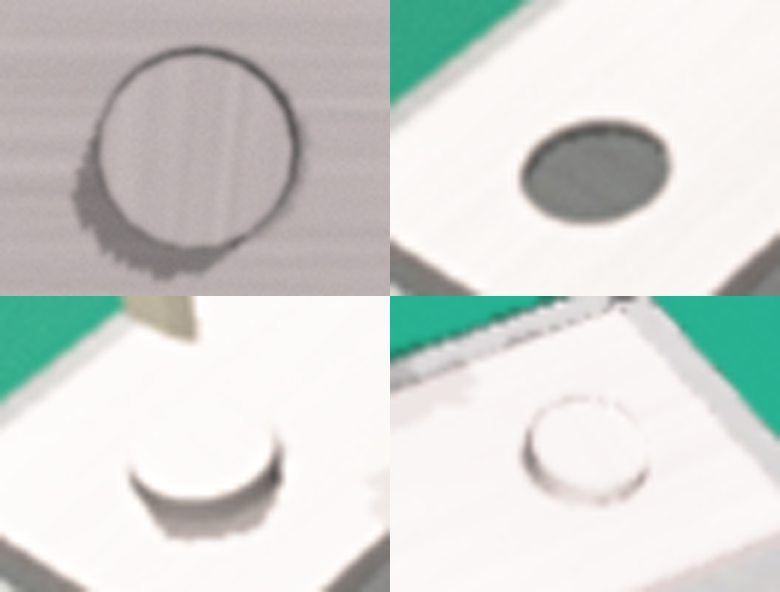

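A thin dark ring shows on the right and top, and the block looks flat and down in the recess. A numeric fit will confirm this.

```bash
sed 's/arange(-75,100,5)/arange(-180,180,5)/' e.py > e2.py
python3 - <<'E'
import e2; from h import *
print(e2.fit("w8",[.5585,.2045],.042),e2.fit("w8",[.5585,.2045],.042,tilt=True))
print("ref w2",e2.fit("w2",[.450,-.304],.017),e2.fit("w2",[.450,-.304],.017,tilt=True))
E
```

```text
(array([0.5581, 0.2051, 0.0345]), 72, np.float64(0.00032)) (array([ 0.5582,  0.2048,  0.0354, -0.0281, -0.123 ]), 72, np.float64(0.00026))
ref w2 (array([ 0.4511, -0.3042,  0.0218]), 71, np.float64(0.00036)) (array([ 0.4508, -0.3042,  0.0196,  0.0883, -0.1105]), 72, np.float64(0.00029))
```

The camera fit can't separate the last few millimetres, so I do a light touch test with shut fingertips on the rear side of the top. Contact should be at about z=0.042 if seated and 0.046 if not.

{"api": "move_arm", "payload": {"motion": [[0.018,-0.013,-0.01,0,0,0,-1],[0.036,-0.025,-0.03,0,0,0,-1],[0.036,-0.025,-0.05,0,0,0,-1],[0.036,-0.025,-0.06,0,0,0,-1],[0.036,-0.025,-0.07,0,0,0,-1],[0.036,-0.025,-0.08,0,0,0,-1],[0.036,-0.025,-0.09,0,0,0,-1],[0.036,-0.025,-0.097,0,0,0,-1]]}}

```text
time: 16.75
position: [0.5532, 0.1911, 0.0489]
eef_rot: [3.109, -0.451, -0.0]
contact_force: [-0.5, -0.1, 0.1]
width: 0.0036
finger_force: 0.0
```

{"api": "move_arm", "payload": {"motion": [[0,0,-0.0008,0,0,0,-1],[0,0,-0.0016,0,0,0,-1],[0,0,-0.0024,0,0,0,-1],[0,0,-0.003,0,0,0,-1],[0,0,-0.0035,0,0,0,-1],[0,0,-0.004,0,0,0,-1],[0,0,-0.004,0,0,0,-1],[0,0,-0.004,0,0,0,-1]]}}

```text
time: 17.75
position: [0.5533, 0.1909, 0.0455]
eef_rot: [3.109, -0.452, 0.0]
contact_force: [0.4, 0.7, 0.3]
width: 0.0006
finger_force: 0.0
```

{"api": "move_arm", "payload": {"motion": [[0,0,-0.0003,0,0,0,-1],[0,0,-0.0006,0,0,0,-1],[0,0,-0.0009,0,0,0,-1],[0,0,-0.0012,0,0,0,-1],[0,0,-0.0015,0,0,0,-1],[0,0,-0.0018,0,0,0,-1],[0,0,-0.002,0,0,0,-1],[0,0,-0.002,0,0,0,-1]]}}

```text
time: 18.75
position: [0.5533, 0.1909, 0.0434]
eef_rot: [3.109, -0.451, -0.0]
contact_force: [-0.2, -0.1, -0.1]
width: 0.0007
finger_force: 0.0
```

There's no contact at 0.0434, so the rear side is down. Same check on the front side.

{"api": "move_arm", "payload": {"motion": [[0,0,0.006,0,0,0,-1],[0.0045,0.014,0.008,0,0,0,-1],[0.009,0.028,0.008,0,0,0,-1],[0.009,0.028,0.005,0,0,0,-1],[0.009,0.028,0.003,0,0,0,-1],[0.009,0.028,0.0015,0,0,0,-1],[0.009,0.028,0.0005,0,0,0,-1],[0.009,0.028,0,0,0,0,-1]]}}

```text
time: 19.75
position: [0.5623, 0.2188, 0.0434]
eef_rot: [3.109, -0.452, -0.0]
contact_force: [-0.9, -0.8, 0.7]
width: 0.0004
finger_force: 0.0
```

Both sides are below 0.0434 without contact, so the block is home. I retreat and hand in.

{"api": "move_arm", "payload": {"motion": [[0,0,0.01,0,0,0,-1],[0,0,0.03,0,0,0,-1],[0,0,0.05,0,0,0,-1],[0,0,0.08,0,0,0,-1],[0,0,0.1,0,0,0,-1],[0,0,0.12,0,0,0,-1],[0,0,0.12,0,0,0,-1],[0,0,0.12,0,0,0,-1]]}}

```text
time: 20.75
position: [0.562, 0.2189, 0.1626]
eef_rot: [3.109, -0.451, -0.001]
contact_force: [0.5, -1.2, -0.2]
width: 0.0007
finger_force: 0.0
```

```bash
python3 -c "
from plant import *
print(sense()['position']);print(sign_off())"
```

```text
[0.56203308 0.21886815 0.16256669]
the job is handed in; nothing more can be done
None
```

The round block was set on the clear end, slid into the recess and released, and the job is handed in at about 21 s with no verdict returned; fingertip checks near its front and rear edges met nothing down to 1.4 mm above the seated top height.

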